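Slide the locked print shuttle home

ROBOT

A 6-joint arm with a two-finger parallel gripper is mounted at the origin on the work surface. World frame = base frame: x ahead of the robot, y to its left, z up, the work surface at z = 0. Lengths are in mm, angles in rad, forces in N, time in s.
With the tool pointing down it reaches from about 275 to 750 mm from the base axis. Payload 10.2 kg.
Tool frame: the origin (TCP) lies midway between the tips of the shut fingers; the grasp point (between the pads) lies 19 mm behind it; z points along the fingers, y is the direction in which the jaws open and shut (so a half turn about z gives the same grasp; the last joint's range is limited). The gripper opens to 85 mm and grips with 20 to 120 N. Pads are 22 mm wide; open, the fingers measure 114 mm over their backs; the gripper's body (76 mm by 85 mm) begins 54 mm behind the grasp point. The pads swing forward as they close: fully open they stand 13 mm farther back than shut.
Start: joints at [-1.553, 0.313, 1.498, -0, 1.331, -0.223], TCP at [125.188, -509.862, 231.294] pointing down, gripper open.
Joint ranges: [-2.94, 2.94], [-0.97, 2.17], [0.19, 2.56], [-1.23, 4.37], [0.02, 3.11], [-2.88, 2.88]. Speed limits (rad/s): [2.39, 2.39, 3.01, 3.14, 3.14, 3.14].

INTERFACE

Orientations are given as a unit quaternion [w, x, y, z].
In Python, from rig import sense, capture, finish_job, search_frame, trace gives the robot as it stands.
- The arm moves only by the tool arm_command, never from a script. Its argument "steps" is one flat list of numbers, 5 for each row, row after row: the shift along the world's x, y, z in units of 50 mm (1.0 is 50 mm), then the turn about the world's z in units of 5 degrees (1.0 is 5 degrees), then the opening in per cent of the stroke, from 0 (shut) to 100 (fully open). In form: [dx, dy, dz, twist, fingers, dx, dy, dz, twist, fingers, ...]. A call has 1 to 5 rows; each row shifts and turns the commanded pose from where the row before left it; what a row does not reach is not made up. A row lasts 1/8 s, in which the tool goes at most 62.5 mm and 10.7 degrees, less where a joint would pass 70% of its speed; a pose out of reach is approached as far as the arm can. A call is refused whole if a number of a shift passes 1 or a number of a turn 1, either way. A call with a gripper value outside its range is refused whole. The fingers move at their own pace and stop on an object; "grip_force" is the grip in N (left out, the last holds). Time passes only in rows, so rows that do not move let the fingers close. It gives the time, the measured TCP pose, the force and the opening at its end, in the units of the state.
- sense(): the state, without advancing time (a new reading comes with each control period).
- capture(name): name is "scene" or "top" or "wrist"; returns a dict with "frame" (480x640x3 uint8, blue, green, red), "fov_y" (degrees; the focal length in pixels is half the picture's height over the tangent of half this angle, whatever the lens; pixels are square), "cx", "cy" (the principal point, pixels), "extrinsics" (4x4, takes a point from world to camera coordinates). Camera axes: x right, y down, z forward; pixel columns grow to the right and rows downward; lengths in mm; the calibration is good to about 2 mm. The wrist camera is an equidistant fisheye: a pixel r from the principal point sees the ray r / f radians off the axis. A picture is of the moment at which its call begins. There is no depth.
- finish_job(): hands the job in, once; it reports no verdict.
Trained networks look in a picture, given as the dict that the camera call returned (one of the last four; its "shot" number tells which), for a name from the list of things; names that differ only in an ending like _2 or _b are one class to them, and where a whole thing is asked for, a point or a joint stands for the part that bears it (a point fixed in the world has none). Each returns a list of dicts, best first, with "score" (0 to 1); they miss things now and then, are a little off and sometimes report something else, mostly with a low value. They report only what shows in the picture. A call takes as long as a camera call.
- search_frame(picture, target): "point" ([x, y, z] in mm, in world coordinates, good to about 4 mm: the middle of the surface that is visible of it).
- trace(picture, target): "mask" (480x640 bool, what is visible of it).
The state is a dict: "time_s": time; "joints": joint angles; "dq": joint speeds; "tau": joint torques, N m; "eef_pos": TCP position; "ee_rot": TCP orientation; "force": force on the tool from outside, world axes, zero at the start; "wrist_torque": the same for the moment, N m; "grip_width": opening from 0.0 (shut) to 1.0 (fully open).
Only numpy, scipy, OpenCV 4.12 (cv2) and the standard library are available. Lean on these libraries where they do the work, as an engineer would, in place of code of your own. Each camera call takes 0.05 s, during which the arm holds its last target. There are 200 camera calls.

TASK

The print shuttle on the bench is locked on its rails. With the closed fingertips press down the round lock button on the carriage and, keeping it held down all the way, push the carriage along the rails until it is fully home against the end stop; then let the button spring back up so that the carriage locks there, and draw clear. Do not touch the build plate or the prints on it, and leave the other things on the bench where they are.

Things in the scene. Friction and masses are not known exactly. Their poses are not given: they have to be found in the camera images.
- shuttle: fixed base of the shuttle: black slab 200 x 400 x 10 mm with two aluminium rails along its y. Origin on the bench surface midway between the rails, at half their length. Its +y axis is the way the carriage travels, to the end stop (aluminium cross block at y = +168 to +184 mm, 52 mm high, with two rubber bumpers whose faces at y = +160 mm the carriage meets); its -x side is the side of the lock button. It stands level, its yaw varies
- carriage (a joint): travel of the carriage along the shuttle's +y, in m: 0 at the near end, 0.180 against the end stop; it starts at 0 to 0.06, locked: a pin under the button stands between the teeth of a rack (13 mm apart, about 2 mm of play). With the button down it slides with about 2 to 3 N
- lock (a joint): how far the lock button is pressed down, in m: 0 is up (locked), 0.008 is the bottom. It needs about 3 N to start and 7 N at the bottom; the pin is free of the rack from 0.0035, and held down means more than 0.004. It springs up when released
- lock_top (a point): centre of the top of the lock button: a black round cap 32 mm across, standing 11 mm proud of its 40 mm grey collar, on an aluminium ear (76 mm along y) in front of (the -x side of) the build plate; 64 mm above the bench when up. It rides with the carriage and sinks with the button; its axes are the shuttle's. At carriage = 0 it is at x = -86, y = -90 mm in the shuttle's frame, and its y grows with the carriage
- push_tab (a point): upper edge, middle, of the aluminium push tab: a fixed upright wall on the carriage, 60 mm wide along x, 12 mm thick, 83 mm above the bench, that is 19 mm above the raised button. Its face towards the button (this point lies on that face) is 26 mm on the +y side of the button's centre: a fingertip on the button can bear against it while pushing
- plate: steel build plate, 120 x 130 x 5 mm, with four blue wheel halves printed on it, fixed on the carriage; not to be touched. Origin on the bench surface under the carriage's centre, from which the plate reaches x = -48 to +72 mm and y = -65 to +65 mm; plate top 55 mm, prints' tops 75 mm above the bench; its near edge is 38 mm from the button's centre
- wheel_a: loose blue printed wheel half, 54 mm across, 20 mm high; origin centre of its underside. A bystander
- wheel_b: another loose blue printed wheel half, the same shape; origin centre of its underside. A bystander
- nozzle_cup: small open steel cup, 56 mm across, 45 mm high; origin centre of its underside. A bystander
- swatch_box: grey plastic box 70 x 50 x 30 mm; origin centre of its underside. A bystander
- scraper: flat scraper lying on the bench, 190 mm long; origin on its underside about half-way along. A bystander
- glue: small upright jar, 34 mm across, 85 mm high, black cap; origin centre of its underside. A bystander
- spool: small filament spool lying flat, 90 mm across, 40 mm high; origin centre of its underside. A bystander

How it is judged (in metres and radians):
On the way, in this order (a step that is already met when the one before it is completed fails the run):
1. the lock button is pressed down (more than 4 mm) while the carriage is still more than 100 mm from its stop (value of joint lock above 0.004 m and value of joint carriage below 0.08 m), for 0.1 s.
2. the carriage reaches the end stop (within 4 mm) with the button still held down (value of joint lock above 0.003 m and value of joint carriage above 0.176 m), for 0.1 s.
At the end, for the whole second after the job is handed in: the carriage rests within 4 mm of its end stop and the lock button is up again (pressed less than 1.5 mm), with the robot clear (value of joint carriage above 0.176 m and value of joint lock below 0.0015 m and velocity of joint carriage between -0.01 and 0.01 m/s); the robot touches nothing.
It fails at once if the lock button is let up on the way: it is up (less than 1 mm) with the carriage over 12 mm from its starting place and over 6 mm short of the stop (value of joint lock below 0.001 m and distance of push_tab from where it was at the start of the episode above 0.012 m and value of joint carriage below 0.174 m).
It fails at once if the robot touches the build plate or its prints (over 1 N) (contact force between any of the fingers, the arm and plate above 1 N).
It fails at once if another thing on the bench is moved by more than 15 mm (distance of any of wheel_a, wheel_b, nozzle_cup, swatch_box, scraper, glue, spool from where it was at the start of the episode above 0.015 m).
It also fails if it takes over 35 s, if anything falls off the work surface, if the arm or the gripper's body presses on something with over 40 N, if the wrist force passes 120 N, or if a joint passes its speed limit or range.

## Working session

There is one attempt and no reset: what is moved stays moved. The work goes in short steps, Python scripts to look and compute and a tool call to move; the robot and the scene stay as the last step left them, time stands still between calls to the robot, and variables do not carry over. Pictures are saved under pics/ and viewed, on a budget of 10 in all, crops included, one or two more only if the job needs it, and the job is handed in when it is done.

Besides the shell and the picture viewer there is one more tool, called by a JSON object that holds its "name" and its "arguments". arm_command: Moves the arm, as the interface text tells. Its arguments: {"type":"object","properties":{"steps":{"type":"array"},"grip_force":{"type":"number"}},"required":["steps"]}

```bash
mkdir -p pics; cat > h.py <<'E'
from rig import *
import numpy as np, cv2
def proj(c,P):
    E=np.array(c["extrinsics"]); p=E[:3,:3]@np.array(P,float)+E[:3,3]
    f=240/np.tan(np.radians(c["fov_y"])/2)
    return np.array([c["cx"]+f*p[0]/p[2], c["cy"]+f*p[1]/p[2]])
def ray(c,u,v,z):
    E=np.array(c["extrinsics"]); f=240/np.tan(np.radians(c["fov_y"])/2)
    d=E[:3,:3].T@np.array([(u-c["cx"])/f,(v-c["cy"])/f,1]); o=-E[:3,:3].T@E[:3,3]
    return o+d*(z-o[2])/d[2]
E
python3 - <<'E'
from h import *
t=capture("top"); s=capture("scene")
cv2.imwrite("pics/top.png",t["frame"]); cv2.imwrite("pics/scene.png",s["frame"])
for c in (t,s):
    for n in ["shuttle","lock_top","push_tab","plate","lock","wheel_a","nozzle_cup","swatch_box","scraper","glue","spool"]:
        r=search_frame(c,n)
        print(n,[(np.round(x["point"]).tolist(),round(x["score"],2),proj(c,x["point"]).round().tolist()) for x in r[:2]])
print({k:np.round(v,3) for k,v in sense().items()})
E
```

```text
shuttle [([521.0, -33.0, 5.0], 0.68, [355.0, 262.0])]
lock_top [([503.0, -124.0, 64.0], 0.75, [404.0, 269.0]), ([462.0, 237.0, 30.0], 0.52, [221.0, 287.0])]
push_tab [([567.0, -106.0, 54.0], 0.88, [394.0, 238.0])]
plate [([593.0, -88.0, 60.0], 0.77, [386.0, 224.0])]
lock [([502.0, -129.0, 64.0], 0.56, [406.0, 270.0]), ([687.0, -24.0, 4.0], 0.35, [352.0, 183.0])]
wheel_a [([435.0, -209.0, 11.0], 0.94, [441.0, 305.0]), ([343.0, 15.0, 11.0], 0.66, [331.0, 349.0])]
nozzle_cup [([369.0, 188.0, 16.0], 0.56, [245.0, 335.0])]
swatch_box [([465.0, 236.0, 33.0], 0.94, [221.0, 286.0]), ([589.0, -89.0, 60.0], 0.7, [386.0, 226.0])]
scraper [([689.0, -26.0, 5.0], 0.81, [353.0, 182.0])]
glue [([597.0, 153.0, 88.0], 0.6, [263.0, 217.0])]
spool [([656.0, -263.0, 43.0], 0.86, [470.0, 196.0])]
shuttle [([352.0, 21.0, 10.0], 0.19, [342.0, 188.0])]
lock_top [([510.0, -126.0, 64.0], 0.52, [258.0, 201.0])]
push_tab [([583.0, -101.0, 60.0], 0.58, [253.0, 229.0])]
plate [([603.0, -87.0, 58.0], 0.84, [254.0, 238.0])]
lock [([509.0, -128.0, 62.0], 0.56, [257.0, 201.0]), ([612.0, 154.0, 62.0], 0.2, [356.0, 281.
[... 162 characters left out ...]
watch_box [([473.0, 233.0, 32.0], 0.56, [411.0, 250.0])]
scraper [([692.0, -27.0, 4.0], 0.92, [262.0, 294.0])]
glue [([614.0, 153.0, 64.0], 0.75, [355.0, 281.0])]
spool [([663.0, -256.0, 41.0], 0.94, [175.0, 237.0])]
{'time_s': np.float64(1.2), 'joints': array([-1.553,  0.313,  1.498,  0.   ,  1.331, -0.223]), 'dq': array([ 0.002, -0.   , -0.   ,  0.   , -0.001,  0.001]), 'tau': array([-1.0000e-03, -4.1217e+01, -2.5990e+01, -0.0000e+00,  0.0000e+00,
        0.0000e+00]), 'eef_pos': array([ 125.2  , -509.862,  231.284]), 'ee_rot': array([-0.   ,  0.993,  0.12 ,  0.   ]), 'force': array([-0.948,  0.094, -0.256]), 'wrist_torque': array([-0.034, -0.011, -0.006]), 'grip_width': np.float64(0.998)}
```

View images.

```bash
python3 - <<'E'
import cv2
t=cv2.imread("pics/top.png")[150:350,190:510]
cv2.imwrite("pics/topc.png",cv2.resize(t,(800,500),interpolation=cv2.INTER_CUBIC))
t=cv2.imread("pics/scene.png")[130:330,140:460]
cv2.imwrite("pics/scenec.png",cv2.resize(t,(800,500),interpolation=cv2.INTER_CUBIC))
E
```

```text
(no output)
```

View pics/topc.png

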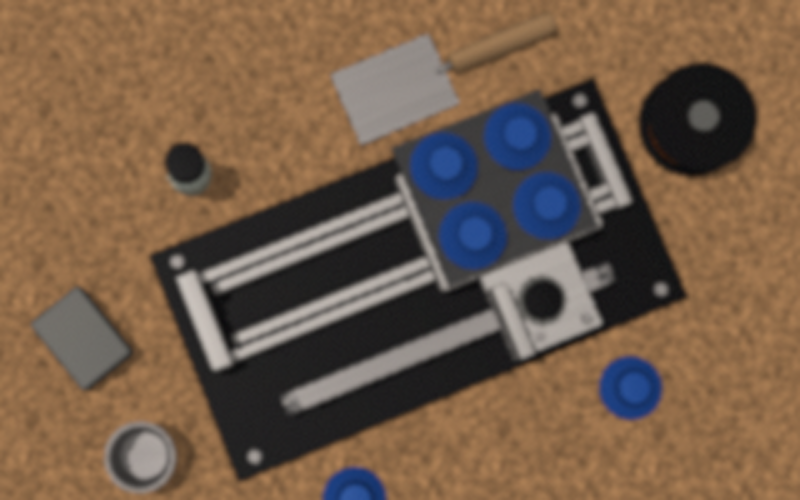

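View pics/scenec.png

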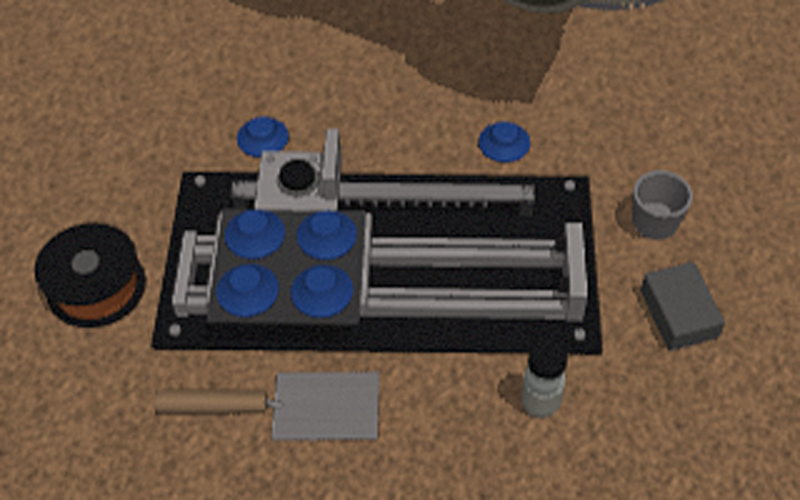

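Top view (crop): the button is at (543,300), the tab is to its left, and the slab corners are at (593,80), (685,298), (240,480) and (152,256). The carriage travels left (world +y, slightly -x), and nothing taller than 52 mm stands near the path. The scene view agrees.

```bash
python3 - <<'E'
from h import *
t=capture("top"); s=capture("scene")
full=lambda u,v:(u/2.5+190,v/2.5+150)
C=np.array([ray(t,*full(*p),10) for p in [(593,80),(685,298),(240,480),(152,256)]])[:,:2]
o=C.mean(0); d=(C[3]-C[0]+C[2]-C[1]); yw=np.degrees(np.arctan2(d[1],d[0])); print("org",o,"y-dir deg",yw,"len",np.linalg.norm(d)/2)
d/=np.linalg.norm(d); x=np.array([d[1],-d[0]])
for n,p in [("top",ray(t,*full(543,300),64)),("scene",ray(s,140+297/2.5,130+176/2.5,64))]:
    q=p[:2]-o; print(n,p.round(1),"shuttle xy",q@x,q@d)
for c in (t,s):
    for n in ("lock","lock_top"):
        for r in trace(c,n)[:1]:
            m=r["mask"]; v,u=np.nonzero(m); dk=c["frame"].max(2)<60
            print(n,m.sum(),ray(c,u.mean(),v.mean(),64).round(1), (m&dk).sum(), [ray(c,a.mean(),b.mean(),64).round(1) for b,a in [np.nonzero(m&dk)] if len(a)])
    for r in search_frame(c,"lock_top")[:1]: print(np.round(r["point"],1))
print("jaw deg", 2*np.degrees(np.arctan2(.12,.993))+90)
E
```

```text
org [523.01674723 -37.77806222] y-dir deg 113.1414384429491 len 394.27603685563633
top [ 502.5 -130.7   64. ] shuttle xy -55.36660620304784 -77.40393844118213
scene [ 508.1 -124.9   64. ] shuttle xy -47.916529249742844 -74.28420571382091
lock 322 [599.9 153.   64. ] 177 [array([605.5, 153.6,  64. ])]
lock_top 203 [ 503.2 -128.5   64. ] 180 [array([ 503.5, -129.5,   64. ])]
[ 504.  -124.1   64.9]
lock 3794 [579.9 -91.9  64. ] 1132 [array([593.5, -85.8,  64. ])]
lock_top 146 [ 504.4 -127.8   64. ] 132 [array([ 505.8, -127.3,   64. ])]
[ 509.1 -124.6   67. ]
jaw deg 103.78109664387787
```

{"name": "arm_command", "arguments": {"steps": [0.8,0.8,0,0.37,0,0.8,0.8,0,0.37,0,0.8,0.8,0,0.37,0,0.8,0.8,0,0.38,0,0.8,0.8,0,0.38,0], "grip_force": 60}}

```text
time_s: 2.22
eef_pos: [326.3, -308.5, 231.5]
ee_rot: [0.0, 0.98, 0.201, 0.0]
force: [0.0, -1.7, -0.1]
grip_width: 0.001
```

{"name": "arm_command", "arguments": {"steps": [0.8,0.8,-0.3,0,0,0.8,0.8,-0.3,0,0,0.8,0.8,-0.3,0,0,0.7,0.7,-0.3,0,0,0,0,0,0,0]}}

```text
time_s: 2.85
eef_pos: [481.1, -152.5, 170.1]
ee_rot: [-0.001, 0.979, 0.203, -0.001]
force: [0.4, 0.1, -0.1]
grip_width: 0.001
```

{"name": "arm_command", "arguments": {"steps": [0.4,0.5,-0.4,0,0,0,0,-0.5,0,0,0,0,0,0,0]}}

```text
time_s: 3.22
eef_pos: [499.2, -130.1, 125.4]
ee_rot: [-0.001, 0.98, 0.2, -0.001]
force: [0.9, -0.7, -0.7]
grip_width: 0.002
```

```bash
cat >> h.py <<'E'
def wproj(c,P):
    E=np.array(c["extrinsics"]); p=E[:3,:3]@np.array(P,float)+E[:3,3]
    f=240/np.tan(np.radians(c["fov_y"])/2); r=np.hypot(p[0],p[1]); th=np.arctan2(r,p[2])
    return np.array([c["cx"],c["cy"]])+f*th*p[:2]/r
def wray(c,u,v,z):
    E=np.array(c["extrinsics"]); f=240/np.tan(np.radians(c["fov_y"])/2)
    a=np.array([u-c["cx"],v-c["cy"]]); r=np.linalg.norm(a); th=r/f
    d=E[:3,:3].T@np.append(np.sin(th)*a/r,np.cos(th)); o=-E[:3,:3].T@E[:3,3]
    return o+d*(z-o[2])/d[2]
E
python3 - <<'E'
from h import *
w=capture("wrist"); im=w["frame"].copy()
for n,z in (("lock_top",64),("push_tab",83),("plate",60)):
    for r in search_frame(w,n)[:1]: print(n,np.round(r["point"],1),r["score"])
for r in trace(w,"lock_top")[:1]:
    v,u=np.nonzero(r["mask"]); print(len(u),u.mean(),v.mean(),wray(w,u.mean(),v.mean(),64))
e=np.array(sense()["eef_pos"]); print(e)
# predicted: button, tab edges, tcp
B=np.array([504.5,-128]); d=np.array([-.393,.92]); x=np.array([.92,.393])
for P,c in [(np.append(B,64),(0,0,255)),(np.append(B+26*d-30*x,83),(0,255,0)),(np.append(B+26*d+30*x,83),(0,255,0)),(e,(255,0,255))]:
    cv2.circle(im,tuple(int(k) for k in wproj(w,P)),3,c,-1)
cv2.imwrite("pics/w1.png",im)
E
```

```text
lock_top [ 653.1 -257.4   37. ] 0.71
push_tab [ 574.3 -109.8   55.4] 0.72
plate [585.2 -95.7  66.3] 0.71
2299 322.5015224010439 250.3871248368856 [ 504.87916957 -129.75142262   64.        ]
[ 500.44196476 -130.51093612  127.42212605]
```

View pics/w1.png

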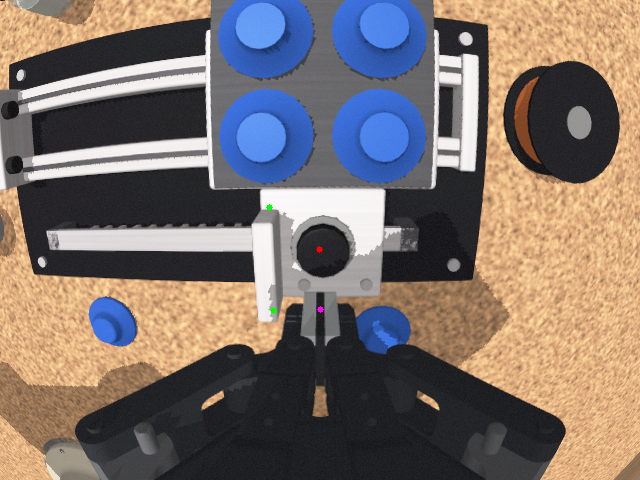

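{"name": "arm_command", "arguments": {"steps": [0.06,0.09,-0.6,0,0,0,0,-0.5,0,0,0,0,0,0,0]}}

```text
time_s: 3.85
eef_pos: [502.6, -125.3, 70.7]
ee_rot: [-0.001, 0.98, 0.2, -0.001]
force: [-0.0, -1.2, 0.7]
grip_width: -0.001
```

{"name": "arm_command", "arguments": {"steps": [0,0,-0.14,0,0,0,0,-0.12,0,0,0,0,0,0,0,0,0,0,0,0]}}

```text
time_s: 4.35
eef_pos: [503.8, -125.8, 59.2]
ee_rot: [0.001, 0.98, 0.201, 0.001]
force: [-0.1, -1.8, 5.7]
grip_width: -0.002
```

{"name": "arm_command", "arguments": {"steps": [0,0,-0.04,0,0,-0.06,0.14,0,0,0,-0.06,0.14,0,0,0,-0.06,0.14,0,0,0,-0.06,0.14,0,0,0]}}

```text
time_s: 4.97
eef_pos: [491.8, -97.8, 57.3]
ee_rot: [0.001, 0.98, 0.201, 0.001]
force: [-0.9, -2.7, 6.2]
grip_width: -0.001
```

```bash
python3 - <<'E'
from h import *
w=capture("wrist"); cv2.imwrite("pics/w2.png",w["frame"])
print([np.round(r["point"],1) for r in search_frame(w,"plate")[:1]]); s=sense(); print(s["eef_pos"],s["force"])
E
```

```text
[array([567.8, -70.4,  62.1])]
[491.40616962 -97.03787509  57.1769466 ] [-0.86705266  0.89491214  6.69626649]
```

View pics/w2.png

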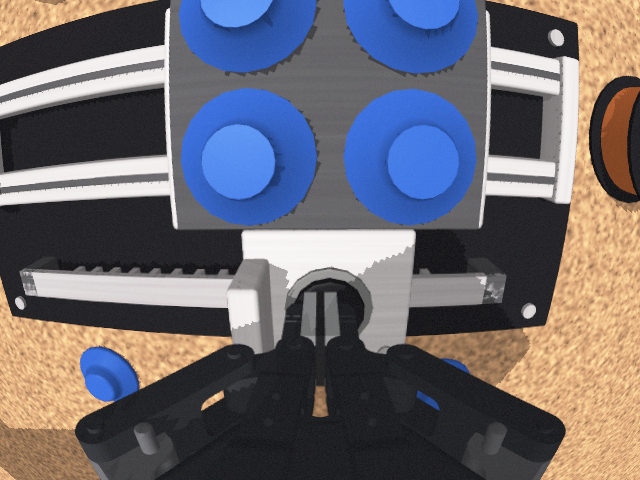

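{"name": "arm_command", "arguments": {"steps": [-0.09,0.21,0,0,0,-0.09,0.21,0,0,0,-0.09,0.21,0,0,0,-0.09,0.21,0,0,0,-0.09,0.21,0,0,0]}}

```text
time_s: 5.7
eef_pos: [469.3, -45.1, 57.2]
ee_rot: [0.001, 0.98, 0.201, 0.001]
force: [-0.9, -2.0, 5.9]
grip_width: 0.001
```

{"name": "arm_command", "arguments": {"steps": [-0.09,0.21,0,0,0,-0.09,0.21,0,0,0,-0.09,0.21,0,0,0,-0.09,0.21,0,0,0,0,0,0,0,0]}}

```text
time_s: 6.32
eef_pos: [450.8, -2.3, 57.0]
ee_rot: [-0.0, 0.98, 0.201, 0.0]
force: [-0.1, 2.3, 6.6]
grip_width: -0.001
```

```bash
python3 - <<'E'
from h import *
w=capture("wrist"); cv2.imwrite("pics/w3.png",w["frame"])
print([np.round(r["point"],1) for r in search_frame(w,"plate")[:1]]); s=sense(); print(s["eef_pos"],s["force"])
E
```

```text
[array([527.2,  24.4,  65.9])]
[450.90507951  -2.55049389  56.97698885] [-1.3483866   2.5837821   6.66451722]
```

View pics/w3.png

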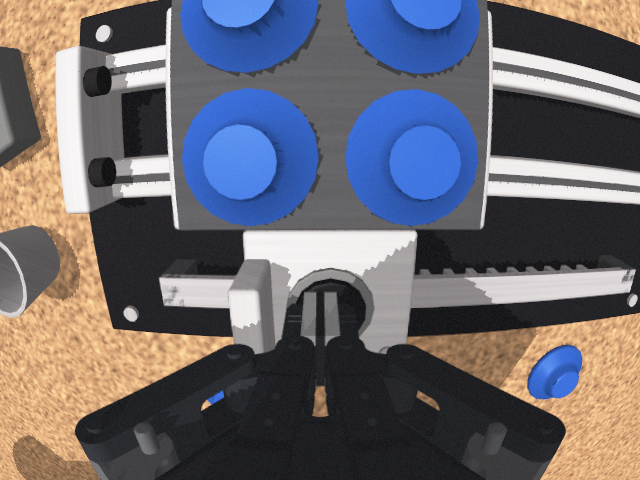

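The carriage follows the fingertip with the button still down. The bumpers at (100,80) and (103,172) are roughly 30 mm from the carriage edge at x=168.

{"name": "arm_command", "arguments": {"steps": [-0.09,0.21,0,0,0,-0.09,0.21,0,0,0,-0.04,0.09,0,0,0,-0.04,0.09,0,0,0,0,0,0,0,0]}}

```text
time_s: 7.05
eef_pos: [438.3, 27.3, 57.1]
ee_rot: [0.0, 0.98, 0.201, 0.001]
force: [0.0, 1.8, 5.9]
grip_width: -0.0
```

{"name": "arm_command", "arguments": {"steps": [-0.04,0.09,0,0,0,0,0,0,0,0]}}

```text
time_s: 7.3
eef_pos: [436.6, 31.5, 57.2]
ee_rot: [0.001, 0.98, 0.201, 0.001]
force: [1.3, -0.7, 6.2]
grip_width: 0.001
```

{"name": "arm_command", "arguments": {"steps": [-0.04,0.09,0,0,0,0,0,0,0,0]}}

```text
time_s: 7.55
eef_pos: [434.8, 35.8, 57.3]
ee_rot: [0.001, 0.98, 0.201, 0.001]
force: [1.0, -1.4, 5.0]
grip_width: 0.003
```

{"name": "arm_command", "arguments": {"steps": [-0.04,0.09,0,0,0,0,0,0,0,0]}}

```text
time_s: 7.8
eef_pos: [434.4, 37.4, 57.5]
ee_rot: [0.004, 0.979, 0.202, 0.003]
force: [5.9, -24.5, -0.8]
grip_width: 0.001
```

```bash
python3 - <<'E'
from h import *
w=capture("wrist"); cv2.imwrite("pics/w4.png",w["frame"])
print([np.round(r["point"],1) for r in search_frame(w,"plate")[:1]]); s=sense(); print(s["eef_pos"],s["force"])
E
```

```text
[array([514.5,  58.6,  65.2])]
[434.34271511  37.34123135  57.45793923] [  5.91443596 -24.79084456   0.12324903]
```

View pics/w4.png

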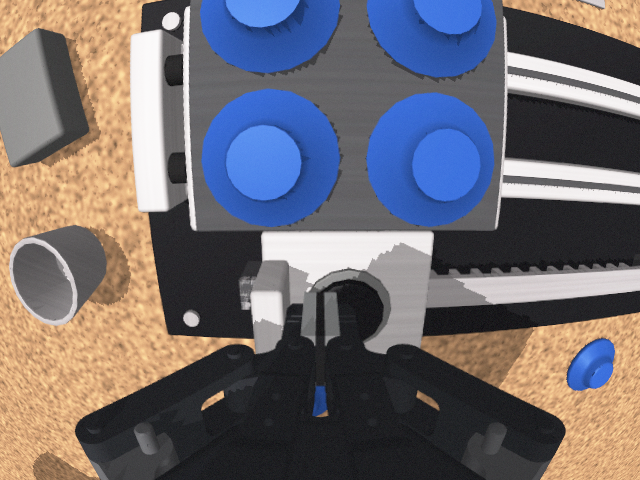

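The carriage is against both bumpers (188 px against 190 px), and the fingertip bears on the tab with about 25 N with the button still down. I'll lift straight up while keeping that push.

{"name": "arm_command", "arguments": {"steps": [0.01,-0.03,0,0,0,0,0,0.1,0,0,0,0,0.1,0,0,0,0,0.1,0,0,0.02,-0.06,0.05,0,0]}}

```text
time_s: 8.52
eef_pos: [433.3, 35.9, 74.1]
ee_rot: [0.0, 0.98, 0.201, 0.0]
force: [0.5, -0.1, -0.0]
grip_width: 0.003
```

{"name": "arm_command", "arguments": {"steps": [0,-0.1,0.3,0,0,0,0,0.6,0,0,0,0,1,0,0,0,0,0.8,0,0,0,0,0,0,0]}}

```text
time_s: 9.15
eef_pos: [434.1, 31.1, 211.3]
ee_rot: [0.001, 0.98, 0.201, 0.002]
force: [-1.0, -0.9, -0.3]
grip_width: -0.001
```

```bash
python3 - <<'E'
from h import *
w=capture("wrist"); cv2.imwrite("pics/w5.png",w["frame"])
for n in ("plate","lock_top"): print(n,[np.round(r["point"],1) for r in search_frame(w,n)[:1]])
v,u=np.nonzero(trace(w,"lock_top")[0]["mask"]); print(len(u),wray(w,u.mean(),v.mean(),64))
s=sense(); print(s["time_s"],s["eef_pos"],s["force"])
E
```

```text
plate [array([524.2,  59.8,  62.1])]
lock_top [array([439. ,  26.1,  62. ])]
1199 [438.18380509  24.50478882  64.        ]
9.35 [432.54882537  31.31008168 207.63135645] [-0.54479661 -0.64258235 -0.44083936]
```

View pics/w5.png

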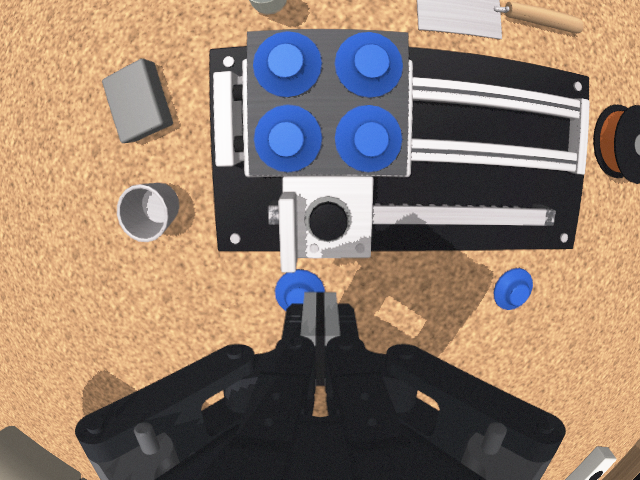

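```bash
python3 - <<'E'
from h import *
for n in ("top","scene"):
    c=capture(n); cv2.imwrite(f"pics/{n}_end.png",c["frame"])
    for r in trace(c,"lock_top")[:1]:
        b,a=np.nonzero(r["mask"]&(c["frame"].max(2)<60)); print(n,r["score"],len(a),ray(c,a.mean(),b.mean(),64).round(1))
E
python3 -c "
import cv2
a=cv2.imread('pics/scene.png')[180:230,225:325]; b=cv2.imread('pics/scene_end.png')[180:230,300:400]
cv2.imwrite('pics/cmp.png',cv2.resize(cv2.vconcat([a,b]),(800,800)[:1]+(600,),interpolation=cv2.INTER_CUBIC))"
```

```text
scene 0.44 129 [439.3  26.4  64. ]
```

View pics/cmp.png

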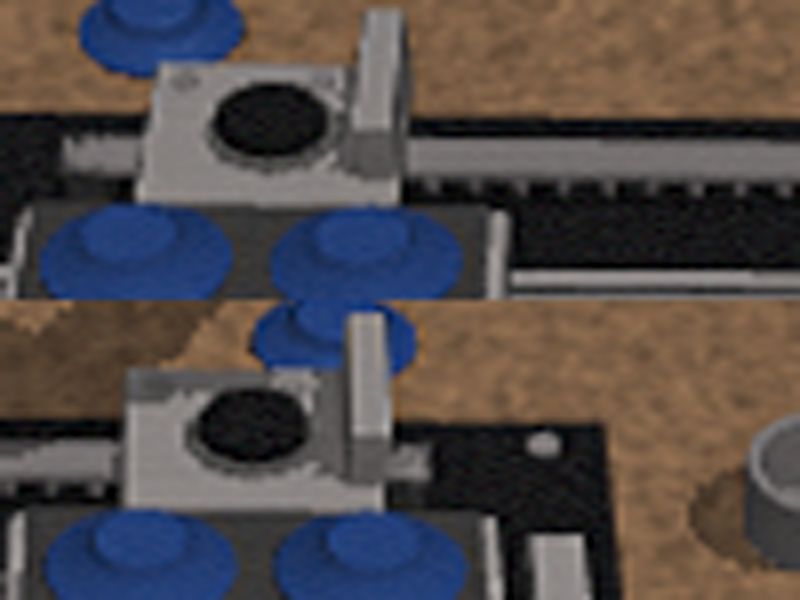

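The cap sits the same against the ear before and after (about 56 px against 57 px from the ear's back edge), so the button is up. The carriage is at its stop.

```bash
python3 -c "
from rig import *
print(sense()['time_s'],sense()['force']); print(finish_job())"
```

```text
9.55 [ 0.39778096 -0.26062146 -0.34475024]
the job is handed in; nothing more can be done
None
```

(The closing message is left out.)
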